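# Set out the sharpening stones

## Task

The chisels are due for honing, but the sharpening stones are still stacked as they were stored. Take the stack apart and lay each stone, the same way up as it is now, flat between the cleats of the holder that was made to its length. Set every stone down gently, never letting one drop, and leave the plane and the oil can where they are.

Things in the scene. Friction and masses are not known exactly. Their poses are not given: they have to be found in the camera images.
- oilstone: dark grey oilstone bedded in a brown wooden base, 215 x 66 x 38 mm in all (base 66 mm wide up to 32 mm, grasp it there; the stone itself, 198 x 48 mm, stands 6 mm proud of it), about 0.6 kg, at the bottom of the stack, standing on the bench. Origin: centre of its underside; y = length, x = width, z up.
- orange_stone: orange-brown combination stone (grey-brown lower layer), 170 x 58 x 26 mm, about 0.45 kg, second from the bottom, lying lengthwise on the oilstone. Origin: centre of its underside; y = length, x = width, z up.
- white_stone: white stone on a thin wooden bed, 140 x 50 x 28 mm in all, about 0.35 kg, third from the bottom, on the orange stone. Origin: centre of its underside; y = length, x = width, z up.
- green_stone: dark green stone, 105 x 40 x 20 mm, about 0.2 kg, on top of the stack. Origin: centre of its underside; y = length, x = width, z up.
- holder_xl: fixed holder for the oilstone: dark wood board 275 x 100 x 14 mm with a black rubber pad, a cleat across each end and short cleats at the sides of the corners (long sides open between). Bed between the cleats 225 x 76 mm, for the 215 x 66 mm stone; cleats splay outwards, 13 mm above the pad. Origin: centre of underside; y = length, z up; pad top at z = 16 mm.
- holder_l: fixed holder for the orange stone: mid-brown wood board 230 x 92 x 14 mm with a black rubber pad, a cleat across each end and short cleats at the sides of the corners (long sides open between). Bed between the cleats 180 x 68 mm, for the 170 x 58 mm stone; cleats splay outwards, 13 mm above the pad. Origin: centre of underside; y = length, z up; pad top at z = 16 mm.
- holder_m: fixed holder for the white stone: grey-painted board 200 x 84 x 14 mm with a black rubber pad, a cleat across each end and short cleats at the sides of the corners (long sides open between). Bed between the cleats 150 x 60 mm, for the 140 x 50 mm stone; cleats splay outwards, 13 mm above the pad. Origin: centre of underside; y = length, z up; pad top at z = 16 mm.
- holder_s: fixed holder for the green stone: pale wood board 165 x 74 x 14 mm with a black rubber pad, a cleat across each end and short cleats at the sides of the corners (long sides open between). Bed between the cleats 115 x 50 mm, for the 105 x 40 mm stone; cleats splay outwards, 13 mm above the pad. Origin: centre of underside; y = length, z up; pad top at z = 16 mm.
- smoothing_plane: loose bystander: small orange-brown wooden plane, 52 x 165 x 73 mm, at the back left; leave it alone. Origin: centre of its underside; y = length.
- oil_can: loose bystander: dark green oil can, 63 mm across, 152 mm tall with its spout, standing at the back right; leave it alone. Origin: centre of its underside.

How it is judged:
At the end, for the whole second after the job is handed in: Every stone lies flat, right way up, on the pad of its own holder between the cleats: centre within 10 mm of the holder's along and across, underside within 3.5 mm of the pad, in line within 0.2 rad (either way round), tilt under 0.06 rad, at rest and released (x of oilstone in the frame of holder_xl between -0.01 and 0.01 m and y of oilstone in the frame of holder_xl between -0.01 and 0.01 m and z of oilstone in the frame of holder_xl between 0.012 and 0.0195 m and angle between the y axis of oilstone and the y axis of holder_xl, either way round below 0.2 rad and angle between each of oilstone, orange_stone, white_stone, green_stone's own z axis and vertical below 0.06 rad and linear speed of each of oilstone, orange_stone, white_stone, green_stone below 0.02 m/s and angular speed of each of oilstone, orange_stone, white_stone, green_stone below 0.15 rad/s and contact force between the fingers and oilstone below 0.1 N and x of orange_stone in the frame of holder_l between -0.01 and 0.01 m and y of orange_stone in the frame of holder_l between -0.01 and 0.01 m and z of orange_stone in the frame of holder_l between 0.012 and 0.0195 m and angle between the y axis of orange_stone and the y axis of holder_l, either way round below 0.2 rad and contact force between the fingers and orange_stone below 0.1 N and x of white_stone in the frame of holder_m between -0.01 and 0.01 m and y of white_stone in the frame of holder_m between -0.01 and 0.01 m and z of white_stone in the frame of holder_m between 0.012 and 0.0195 m and angle between the y axis of white_stone and the y axis of holder_m, either way round below 0.2 rad and contact force between the fingers and white_stone below 0.1 N and x of green_stone in the frame of holder_s between -0.01 and 0.01 m and y of green_stone in the frame of holder_s between -0.01 and 0.01 m and z of green_stone in the frame of holder_s between 0.012 and 0.0195 m and angle between the y axis of green_stone and the y axis of holder_s, either way round below 0.2 rad and contact force between the fingers and green_stone below 0.1 N); the robot touches nothing.
It fails at once if a stone is dropped: it moves faster than 0.65 m/s (a fall of some 20 mm) while the fingers do not hold it ((linear speed of oilstone above 0.65 m/s and contact force between the fingers and oilstone below 0.1 N) or (linear speed of orange_stone above 0.65 m/s and contact force between the fingers and orange_stone below 0.1 N) or (linear speed of white_stone above 0.65 m/s and contact force between the fingers and white_stone below 0.1 N) or (linear speed of green_stone above 0.65 m/s and contact force between the fingers and green_stone below 0.1 N)).
It fails at once if the plane is pushed more than 30 mm from where it was (distance of smoothing_plane from where it was at the start of the episode above 0.03 m).
It fails at once if the oil can is pushed more than 30 mm from where it was (distance of oil_can from where it was at the start of the episode above 0.03 m).
It also fails if it takes over 102 s, if anything falls off the work surface, if the arm or the gripper's body presses on something with over 40 N, if the wrist force passes 120 N, or if a joint passes its speed limit or range.

## Robot

A 7-joint arm with a two-finger parallel gripper is mounted at the origin on a cart in front of the work surface, level with it; the furniture and walls round the work are solid. World frame = base frame: x ahead of the robot, y to its left, z up, the work surface at z = 0. Lengths are in m, angles in rad, forces in N, time in s.
With the tool pointing down it reaches from about 0.35 to 0.9 m from the base axis. Payload 7.2 kg.
Tool frame: the origin (TCP) lies on the centre line of the jaws, within the pads' length; the fingertips stand 19 mm ahead of it and the grasp point (between the pads) is the TCP (arm.tip_extent is the distance from the TCP to the fingertips, in m); z points along the fingers, y is the line along which they close (so a half turn about z gives the same grasp; the last joint's range is limited). The gripper opens to 88 mm and grips with 3 to 60 N. Pads are 20 mm wide; open, the fingers measure 115 mm over their backs; the gripper's body (75 mm by 178 mm) begins 61 mm behind the grasp point.
Start: joints at [-1.334, 0.411, -0.013, 1.596, 0.006, 1.134, -0.082], TCP at [0.188, 0.596, 0.242] pointing down, gripper open.
Joint ranges: [-2.95, 2.95], [-0.29, 1.99], [-1.47, 1.44], [0.14, 2.54], [-1.03, 4.17], [0.13, 1.85], [-2.86, 2.86]. Speed limits (rad/s): [2.39, 2.39, 3.01, 3.01, 3.14, 3.14, 3.14].

## Interface

Orientations are given as a unit quaternion [w, x, y, z].
In Python, from cell import arm, optics gives the robot as it stands. The module is installed in compiled form; this text tells all that it offers.
- The arm moves only by the shell command python3 -m inch 'ROWS' [FORCE]. ROWS is JSON, a list of rows, each a list of 7 numbers: the turn, a rotation vector about the tool's x, y, z as a fraction of full scale, then the shift along the tool's x, y, z as a fraction of full scale, then the opening, from -1 (shut) to 1 (fully open). In form: [[ax, ay, az, x, y, z, hand], ...]. A call has 1 to 5 rows; each row is the pose to reach, as a shift and turn from the pose commanded when the call began, along the tool's axes at that moment; what a row does not reach only later rows make up. Full scale, the value 1, is 0.75 m for a shift and 45 degrees for a turn. A row lasts 1/10 s, in which the tool goes at most 50 mm and 8.59 degrees, less where a joint would pass 70% of its speed; a pose out of reach is approached as far as the arm can. A call with a number of a shift or a turn outside -1 to 1 is refused whole. A call with a gripper value outside its range is refused whole. The fingers move at their own pace and stop on an object; FORCE is the grip in N (left out, the last holds). Time passes only in rows, so rows that repeat a pose let the fingers close. It gives the time, the measured TCP pose, the force, the opening and the grip force at its end, in the units of the state.
- arm.read_state(): the state, without advancing time (a new reading comes with each control period).
- optics.camera(name): name is "side" or "top" or "wrist"; returns a dict with "frame" (384x512x3 uint8, red, green, blue), "range_z" (384x512 float32, m along the optical axis (not along the pixel's ray), 0 where there is no reading), "mtx" (3x3 intrinsics, pixels), "extrinsics" (4x4, takes a point from camera to world coordinates); the wrist camera has in their place "hand_eye" (4x4, takes a point from camera to tool coordinates, whose origin is the TCP and whose axes are the flange's). Camera axes: x right, y up, looking along -z (the intrinsics and any distortion apply to the point x, -y, -z); pixel columns grow to the right and rows downward; lengths in m; the calibration is good to about 2 mm. A picture is of the moment at which its call begins: read the wrist's pose just before it.
- arm.finish_job(): hands the job in; it is judged then, once.
The state is a dict: "time": time; "q": joint angles; "qvel": joint speeds; "tau": joint torques, N m; "ee_pos": TCP position; "eef_rot": TCP orientation; "force": force on the tool from outside, world axes, zero at the start; "ft_torque": the same for the moment, N m; "width": finger opening in m; "grip_force": force on a finger pad.
Only numpy, scipy, OpenCV 4.12 (cv2) and the standard library are available. Lean on these libraries where they do the work, as an engineer would, in place of code of your own. Each camera call takes 0.05 s, during which the arm holds its last target. There are 200 camera calls.

## Working session

There is one attempt and no reset: what is moved stays moved. The work goes in short steps, Python scripts to look and compute and a shell command to move; the robot and the scene stay as the last step left them, time stands still between calls to the robot, and variables do not carry over. Pictures are saved under pics/ and viewed, at most 14 in all, crops included, and the job is handed in when it is done.

```bash
mkdir -p pics; cat > h.py <<'E'
import numpy as np,cv2,json
from cell import arm,optics
def cloud(c,E=None):
    E=c["extrinsics"] if E is None else E
    z=c["range_z"];K=c["mtx"];v,u=np.mgrid[:z.shape[0],:z.shape[1]]
    P=np.stack([(u-K[0,2])/K[0,0]*z,-(v-K[1,2])/K[1,1]*z,-z],-1)
    return P@E[:3,:3].T+E[:3,3]
E
python3 - <<'E'
from h import *
s=arm.read_state();print({k:np.round(v,3).tolist() for k,v in s.items()},arm.tip_extent)
for n in("top","side"):
    c=optics.camera(n);cv2.imwrite(f"pics/{n}0.png",c["frame"][...,::-1]);np.savez(f"{n}0.npz",**c)
    print(n,c["mtx"].round(1).tolist(),c["extrinsics"].round(3).tolist(),[k for k in c])
E
```

```text
{'time': 0.0, 'q': [-1.334, 0.412, -0.013, 1.597, 0.006, 1.134, -0.082], 'qvel': [-0.001, 0.0, 0.002, -0.0, 0.001, 0.002, 0.0], 'tau': [-0.001, -58.795, 0.641, -29.107, -0.054, 0.018, 0.0], 'ee_pos': [0.187, 0.596, 0.241], 'eef_rot': [-0.0, 0.152, 0.988, -0.001], 'force': [-0.314, -0.19, -0.251], 'ft_torque': [0.035, -0.028, 0.045], 'grip_force': 0.0, 'width': 0.088} 0.019
top [[438.2, 0.0, 259.0], [0.0, 438.2, 193.3], [0.0, 0.0, 1.0]] [[-0.007, 0.994, -0.11, 0.442], [-1.0, -0.007, 0.001, -0.011], [0.001, 0.11, 0.994, 1.584], [0.0, 0.0, 0.0, 1.0]] ['frame', 'range_z', 'mtx', 'extrinsics']
side [[369.7, 0.0, 251.9], [0.0, 369.7, 194.0], [0.0, 0.0, 1.0]] [[-0.999, -0.026, 0.042, 0.67], [0.049, -0.458, 0.888, 1.025], [-0.003, 0.889, 0.458, 0.599], [0.0, 0.0, 0.0, 1.0]] ['frame', 'range_z', 'mtx', 'extrinsics']
```

View pics/top0.png

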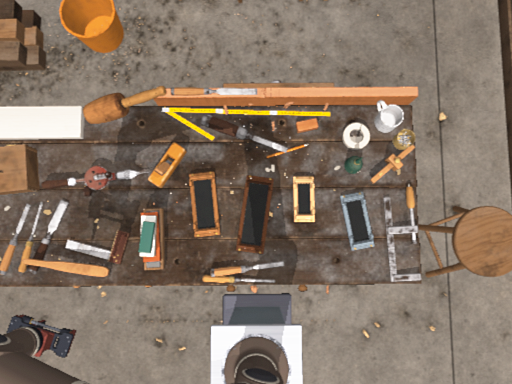

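View pics/side0.png

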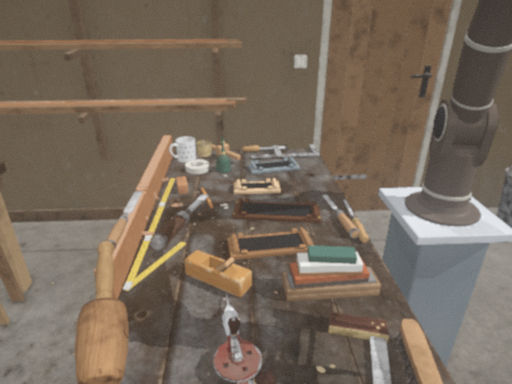

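The top view shows the stack at about (150,240). The holders are L (204,203), XL (255,213), S (304,199) and M (356,220). The plane is at (167,165) and the oil can at (353,162). In the side view, the stack runs oilstone, orange, white, green from bottom to top, around (330,270).

```bash
cat > m.py <<'E'
from h import *
def fit(P,m,name):
    p=P[m][:,:2]; r=cv2.minAreaRect((p*1000).astype(np.float32))
    b=cv2.boxPoints(r); e=[b[1]-b[0],b[2]-b[1]]; l=max(e,key=np.linalg.norm)
    c=p.mean(0)*1000
    print(name,m.sum(),"rect c",np.round(r[0],1),"size",np.round(sorted(r[1]),0),"long-axis deg %.1f"%(np.degrees(np.arctan2(l[1],l[0]))%180),"mean",c.round(1),"z",np.median(P[m][:,2]).round(4))
if __name__=="__main__":
    c=dict(np.load("top0.npz"));P=cloud(c);z=P[...,2]
    print("bench z",np.median(z[180:270,100:400]),z[250:262,180:200].std())
    def roi(u0,v0,u1,v1):
        m=np.zeros(z.shape,bool);m[v0:v1,u0:u1]=1;return m
    st=roi(128,198,168,275)
    g=cv2.cvtColor(c["frame"],cv2.COLOR_RGB2HSV).astype(int)
    for n,a,b in(("green",.102,.125),("white",.081,.102),("orange",.055,.078),("oil",.024,.045)): fit(P,st&(z>a)&(z<b),n)
    for n,R in dict(l=(184,165,224,242),xl=(234,172,277,255),s=(288,172,320,226),m=(338,188,378,253)).items():
        R=roi(*R)
        fit(P,R&(z>.007)&(z<.05),"board "+n)
        fit(P,R&(g[...,2]<48)&(z>.008),"pad "+n)
    cr=cv2.resize(c["frame"][160:275,120:390,::-1],None,fx=2.9,fy=2.9,interpolation=cv2.INTER_CUBIC);cv2.imwrite("pics/crop.png",cr)
E
python3 m.py
```

```text
bench z 0.0012010474643209257 0.0033876584995410786
green 391 rect c [462.2 367.3] size [ 41. 105.] long-axis deg 172.9 mean [462.1 366.5] z 0.111
white 222 rect c [465.8 368.4] size [ 51. 136.] long-axis deg 178.7 mean [468.1 363. ] z 0.0904
orange 287 rect c [463.9 365.3] size [ 59. 170.] long-axis deg 4.7 mean [453.4 352.8] z 0.0635
oil 363 rect c [457.1 363.5] size [ 66. 214.] long-axis deg 2.3 mean [438.8 351.2] z 0.0327
board l 1588 rect c [582.3 184.8] size [138. 269.] long-axis deg 0.8 mean [578.8 186. ] z 0.0148
pad l 17 rect c [498.5 174.9] size [ 5. 53.] long-axis deg 98.2 mean [499.1 173.8] z 0.0146
board xl 2066 rect c [546.7   5.9] size [129. 288.] long-axis deg 175.0 mean [541.6   5.3] z 0.0149
pad xl 788 rect c [543.4   2.8] size [ 68. 217.] long-axis deg 171.5 mean [558.5  -6.4] z 0.0148
board s 923 rect c [ 600.  -174.6] size [110. 190.] long-axis deg 0.5 mean [ 595.7 -171.5] z 0.015
pad s 29 rect c [ 526.9 -124.5] size [ 85. 270.] long-axis deg 144.1 mean [ 586.1 -170.8] z 0.014
board m 1298 rect c [ 517.5 -371.4] size [136. 227.] long-axis deg 179.2 mean [ 514.9 -361. ] z 0.015
pad m 27 rect c [ 515.4 -363.9] size [ 47. 138.] long-axis deg 10.8 mean [ 487.6 -365.7] z 0.0141
```

View pics/crop.png

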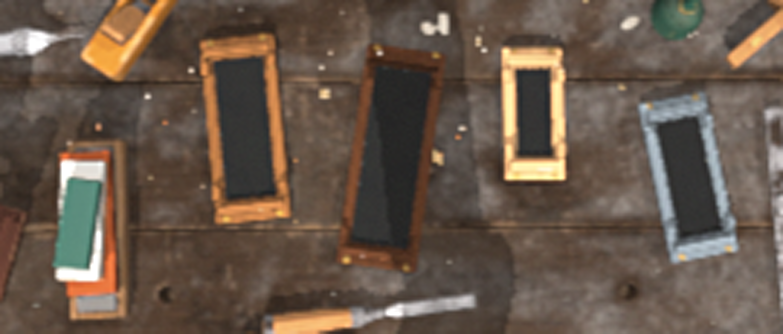

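The crop shows all four pads as clean dark rectangles inside their boards. The stones' edges are well separated by height. I'll refine the pads as connected dark components.

```bash
cat > pads.py <<'E'
from m import *
c=dict(np.load("top0.npz"));P0=cloud(c);f=c["frame"].astype(int)
K=c["mtx"];E=c["extrinsics"];v,u=np.mgrid[:384,:512]
d=np.stack([(u-K[0,2])/K[0,0],-(v-K[1,2])/K[1,1],-np.ones(u.shape)],-1)@E[:3,:3].T
P=E[:3,3]+d*((.016-E[2,3])/d[...,2:])
dark=((f.max(-1)<85)&(f.max(-1)-f.min(-1)<22)).astype(np.uint8)
for n,(cu,cv),R in(("l",(204,203),(184,165,224,242)),("xl",(255,213),(234,172,277,255)),("s",(304,199),(288,172,320,226)),("m",(356,220),(338,188,378,253))):
    m=np.zeros_like(dark);m[R[1]:R[3],R[0]:R[2]]=dark[R[1]:R[3],R[0]:R[2]]
    m=cv2.morphologyEx(m,cv2.MORPH_OPEN,np.ones((4,4)))
    _,L=cv2.connectedComponents(m,connectivity=4);fit(P,L==L[cv,cu],n)
E
python3 pads.py
```

```text
l 779 rect c [577.3 181.3] size [ 59. 172.] long-axis deg 5.7 mean [577.1 181.3] z 0.016
xl 1182 rect c [539.5  -0.8] size [ 70. 221.] long-axis deg 172.0 mean [ 5.399e+02 -3.000e-01] z 0.016
s 320 rect c [ 593.2 -177. ] size [ 38. 106.] long-axis deg 1.5 mean [ 592.8 -177. ] z 0.016
m 590 rect c [ 512.3 -366.4] size [ 53. 146.] long-axis deg 10.6 mean [ 511.2 -367. ] z 0.016
```

```bash
cat > plan.py <<'E'
# python3 plan.py x y z yawdeg ... : row fractions for each waypoint in turn, starting at the measured pose
import sys;from h import *
from scipy.spatial.transform import Rotation as R
s=arm.read_state();q=s["eef_rot"];r=R.from_quat([q[1],q[2],q[3],q[0]]);p=np.array(s["ee_pos"])
y=r.as_matrix()[:,1];print("t %.2f"%s["time"],"pos",p.round(4),"yaw %.1f"%np.degrees(np.arctan2(y[1],y[0])),"tilt",r.as_matrix()[2].round(3),"w",round(s["width"],4),"F",np.round(s["force"],1),round(s["grip_force"],1))
a=[float(v) for v in sys.argv[1:]]
for i in range(0,len(a),4):
    t=np.array(a[i:i+3]);th=np.radians(a[i+3]);yy=np.array([np.cos(th),np.sin(th),0]);zz=np.array([0,0,-1.])
    rd=R.from_matrix(np.stack([np.cross(yy,zz),yy,zz],1))
    tw=(r.inv()*rd).as_rotvec();sh=r.inv().apply(t-p)
    print((tw/np.radians(45)).round(3),(sh/.75).round(4),"mm %.0f deg %.0f"%(1000*np.linalg.norm(sh),np.degrees(np.linalg.norm(tw))));r,p=rd,t
E
python3 plan.py .35 .5 .242 82.9 .462 .367 .2 82.9 .462 .367 .114 82.9
```

```text
t 0.10 pos [0.1875 0.5958 0.2409] yaw 72.5 tilt [-0.    -0.001 -1.   ] w 0.0883 F [-0.6 -0.3 -1. ] 0.0
[-0.002 -0.    -0.23 ] [-0.2451 -0.0568 -0.0014] mm 189 deg 10
[0. 0. 0.] [-0.1701 -0.1575  0.056 ] mm 179 deg 0
[0. 0. 0.] [0.     0.     0.1147] mm 86 deg 0
```

```bash
python3 -m inch '[[0,0,-0.05,-0.05,-0.012,0,1],[0,0,-0.12,-0.11,-0.026,0,1],[0,0,-0.18,-0.17,-0.04,0,1],[0,0,-0.23,-0.22,-0.05,0,1],[0,0,-0.23,-0.245,-0.057,0,1]]' 40
python3 -m inch '[[0,0,0,-0.04,-0.037,0.013,1],[0,0,0,-0.085,-0.08,0.03,1],[0,0,0,-0.13,-0.12,0.045,1],[0,0,0,-0.16,-0.147,0.053,1],[0,0,0,-0.17,-0.1575,0.056,1]]'
python3 -m inch '[[0,0,0,0,0,0,1],[0,0,0,0,0,0,1]]'
python3 plan.py .462 .367 .114 82.9
python3 - <<'E'
from h import *
s=arm.read_state();c=optics.camera("wrist");cv2.imwrite("pics/w1.png",c["frame"][...,::-1]);print(c["hand_eye"].round(3).tolist())
from scipy.spatial.transform import Rotation as R
q=s["eef_rot"];T=np.eye(4);T[:3,:3]=R.from_quat([q[1],q[2],q[3],q[0]]).as_matrix();T[:3,3]=s["ee_pos"]
P=cloud(c,T@c["hand_eye"]);z=P[...,2]
from m import fit
near=(abs(P[...,0]-.46)<.15)&(abs(P[...,1]-.366)<.06)
for n,a,b in(("green",.102,.125),("white",.083,.1),("orange",.056,.075),("oil",.024,.045)):
    m=near&(z>a)&(z<b)
    if m.sum()>20: fit(P,m,n)
E
```

```text
time: 0.6
ee_pos: [0.3539, 0.4974, 0.2413]
eef_rot: [0.001, 0.064, 0.998, -0.001]
force: [-0.7, 0.1, -0.0]
width: 0.0879
grip_force: 0.0
time: 1.1
ee_pos: [0.4642, 0.3633, 0.1986]
eef_rot: [-0.0, 0.065, 0.998, -0.001]
force: [-0.0, 0.3, -0.8]
width: 0.0879
grip_force: 0.0
time: 1.3
ee_pos: [0.4608, 0.3689, 0.1998]
eef_rot: [-0.0, 0.061, 0.998, 0.0]
force: [-0.3, -0.2, 0.2]
width: 0.0877
grip_force: 0.0
t 1.30 pos [0.4608 0.3689 0.1998] yaw 83.0 tilt [ 0.001  0.001 -1.   ] w 0.0877 F [-0.3 -0.2  0.2] 0.0
[ 0.001 -0.001  0.002] [-0.002  -0.0024  0.1143] mm 86 deg 0
[[0.001, 0.957, 0.29, 0.081], [1.0, -0.001, 0.0, -0.0], [0.001, 0.29, -0.957, -0.143], [0.0, 0.0, 0.0, 1.0]]
green 6162 rect c [459.9 364.5] size [ 40. 105.] long-axis deg 172.9 mean [455.9 365.1] z 0.1121
white 2369 rect c [464.4 365.7] size [ 48. 138.] long-axis deg 178.9 mean [452.7 369.3] z 0.0922
orange 2463 rect c [461.1 365. ] size [ 62. 170.] long-axis deg 4.0 mean [415.2 359. ] z 0.0643
oil 2294 rect c [426.4 359.8] size [ 66. 159.] long-axis deg 2.3 mean [365.4 358.5] z 0.0338
```

View pics/w1.png

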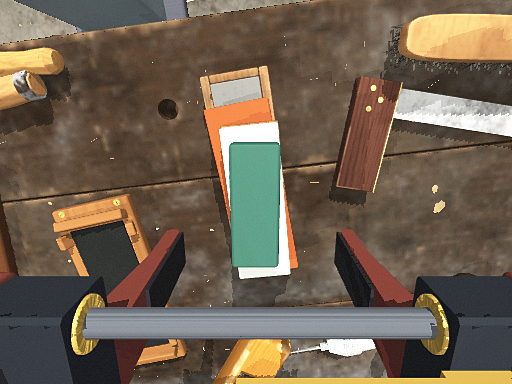

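The wrist view shows the green stone centred at about (255,205) with clear bench on both sides. It agrees with the top camera to within 3 mm. I'll descend and grasp the green stone.

```bash
python3 -m inch '[[0,0,0,0,-0.006,0.03,1],[0,0,0,0,-0.006,0.06,1],[0,0,0,0,-0.006,0.085,1],[0,0,0,0,-0.006,0.105,1],[0,0,0,0,-0.006,0.114,1]]'
python3 -m inch '[[0,0,0,0,0,0,1],[0,0,0,0,0,0,-1],[0,0,0,0,0,0,-1],[0,0,0,0,0,0,-1],[0,0,0,0,0,0,-1]]' 40
python3 -m inch '[[0,0,0,0,0,0,-1],[0,0,0,0,0,0,-1],[0,0,0,0,0,0,-1],[0,0,0,0,0,0,-1]]'
python3 plan.py  .46 .364 .2 82.9 .51 .18 .2 87 .56 0 .2 91.5 .56 -.177 .2 91.5
```

```text
time: 1.85
ee_pos: [0.4595, 0.3644, 0.113]
eef_rot: [-0.001, 0.06, 0.998, -0.0]
force: [-0.1, -0.4, 0.2]
width: 0.088
grip_force: 0.0
time: 2.35
ee_pos: [0.4616, 0.363, 0.1147]
eef_rot: [0.0, 0.062, 0.998, 0.0]
force: [0.7, 0.3, -0.9]
width: 0.0594
grip_force: 0.0
time: 2.75
ee_pos: [0.4614, 0.363, 0.1143]
eef_rot: [0.0, 0.062, 0.998, 0.0]
force: [-0.1, 0.6, 0.8]
width: 0.0398
grip_force: 40.0
t 2.75 pos [0.4614 0.363  0.1143] yaw 82.9 tilt [-0.  0. -1.] w 0.0398 F [-0.1  0.6  0.8] 40.0
[ 0.001  0.    -0.   ] [ 0.0021  0.0011 -0.1143] mm 86 deg 0
[ 0.     0.    -0.091] [-0.0965 -0.2352  0.    ] mm 191 deg 4
[ 0.   0.  -0.1] [-0.0791 -0.2362  0.    ] mm 187 deg 5
[0. 0. 0.] [ 0.0062 -0.2359  0.    ] mm 177 deg 0
```

```bash
python3 -m inch '[[0,0,0,0,0,-0.015,-1],[0,0,0,0,0,-0.04,-1],[0,0,0,0,0,-0.07,-1],[0,0,0,0,0,-0.1,-1],[0,0,0,0,0,-0.114,-1]]'
python3 -m inch '[[0,0,-0.01,-0.012,-0.03,0,-1],[0,0,-0.03,-0.032,-0.08,0,-1],[0,0,-0.05,-0.055,-0.135,0,-1],[0,0,-0.07,-0.078,-0.19,0,-1],[0,0,-0.091,-0.097,-0.235,0,-1]]'
python3 -m inch '[[0,0,-0.02,-0.016,-0.047,0,-1],[0,0,-0.04,-0.032,-0.095,0,-1],[0,0,-0.06,-0.048,-0.142,0,-1],[0,0,-0.08,-0.064,-0.19,0,-1],[0,0,-0.1,-0.079,-0.236,0,-1]]'
python3 -m inch '[[0,0,0,0,-0.05,0,-1],[0,0,0,0,-0.105,0,-1],[0,0,0,0,-0.16,0,-1],[0,0,0,0,-0.21,0,-1],[0,0,0,0,-0.236,0,-1]]'
python3 -m inch '[[0,0,0,0,0,0,-1],[0,0,0,0,0,0,-1]]'
cat > wr.py <<'E'
# wrist view: fit dark low-saturation pad component nearest the given xy; optional stone height band
import sys;from m import *
from scipy.spatial.transform import Rotation as R
s=arm.read_state();c=optics.camera("wrist");cv2.imwrite(sys.argv[1],c["frame"][...,::-1])
q=s["eef_rot"];T=np.eye(4);T[:3,:3]=R.from_quat([q[1],q[2],q[3],q[0]]).as_matrix();T[:3,3]=s["ee_pos"];T=T@c["hand_eye"]
P=cloud(c,T);z=P[...,2];x0,y0=float(sys.argv[2]),float(sys.argv[3])
f=c["frame"].astype(int);near=(abs(P[...,0]-x0)<.17)&(abs(P[...,1]-y0)<.07)
m=(near&(z<.022)&(z>.008)&(f.max(-1)<85)&(f.max(-1)-f.min(-1)<22)).astype(np.uint8)
m=cv2.morphologyEx(m,cv2.MORPH_OPEN,np.ones((5,5)));_,L,st,_=cv2.connectedComponentsWithStats(m)
fit(P,L==1+st[1:,4].argmax(),"pad")
fit(P,near&(z>.0225)&(z<.033),"cleats")
E
python3 wr.py pics/w2.png .593 -.177; python3 plan.py
```

```text
time: 3.25
ee_pos: [0.4619, 0.3631, 0.2021]
eef_rot: [0.001, 0.062, 0.998, 0.001]
force: [-0.2, -0.1, -2.3]
width: 0.0396
grip_force: 40.0
time: 3.75
ee_pos: [0.5118, 0.176, 0.1995]
eef_rot: [-0.0, 0.027, 1.0, -0.0]
force: [0.7, 0.3, -1.7]
width: 0.0395
grip_force: 40.0
time: 4.25
ee_pos: [0.5614, -0.0027, 0.1995]
eef_rot: [-0.0, -0.013, 1.0, -0.0]
force: [0.0, 1.3, -1.5]
width: 0.04
grip_force: 40.0
time: 4.75
ee_pos: [0.565, -0.1822, 0.1995]
eef_rot: [-0.001, -0.011, 1.0, -0.001]
force: [-0.6, -0.3, -1.4]
width: 0.0395
grip_force: 40.0
time: 4.95
ee_pos: [0.5658, -0.1776, 0.1992]
eef_rot: [-0.0, -0.013, 1.0, 0.0]
force: [0.0, 0.5, -1.1]
width: 0.0398
grip_force: 40.0
t 5.00 pos [ 0.566  -0.1767  0.1993] yaw 91.5 tilt [ 0.001  0.001 -1.   ] w 0.0396 F [-0.2 -0.  -1.7] 40.0Traceback (most recent call last):
  File "wr.py", line 10, in <module>
    fit(P,L==1+st[1:,4].argmax(),"pad")
               ~~~~~~~~~~~~~~~^^
ValueError: attempt to get argmax of an empty sequence
```

View pics/w2.png

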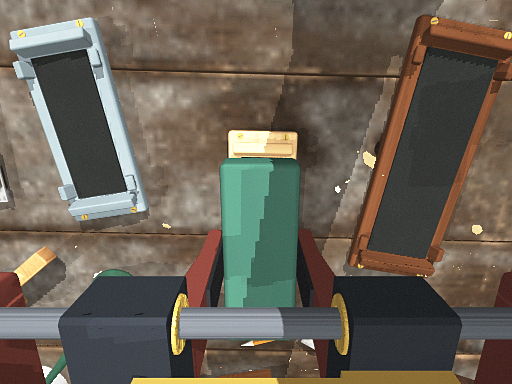

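The held green stone hides holder S except its near end at (262,145). Holders M (85,120) and XL (430,150) are in clear view. I'll fit those two and find the bias between the top camera and the robot.

```bash
python3 wr.py pics/w3.png .512 -.367;python3 wr.py pics/w3.png .540 -.001; python3 - <<'E'
from m import *
from scipy.spatial.transform import Rotation as R
s=arm.read_state();c=optics.camera("wrist")
q=s["eef_rot"];T=np.eye(4);T[:3,:3]=R.from_quat([q[1],q[2],q[3],q[0]]).as_matrix();T[:3,3]=s["ee_pos"];P=cloud(c,T@c["hand_eye"]);z=P[...,2]
near=(abs(P[...,0]-.55)<.1)&(abs(P[...,1]+.177)<.06)
fit(P,near&(z>.008)&(z<.04),"s near end")
m=near&(z>.008)&(z<.04);print(P[m].min(0),P[m].max(0))
fit(P,near&(z>.16),"stone")
E
```

```text
pad 7589 rect c [ 513.2 -365.6] size [ 57. 146.] long-axis deg 10.3 mean [ 508.7 -365.8] z 0.0162
cleats 2623 rect c [ 551.  -367.9] size [115. 264.] long-axis deg 176.1 mean [ 504.2 -369.8] z 0.0266
pad 13677 rect c [540.8   1.5] size [ 74. 221.] long-axis deg 171.7 mean [530.2   2.2] z 0.016
cleats 2606 rect c [540.7   0.9] size [100. 255.] long-axis deg 171.7 mean [508.9   2.8] z 0.0265
s near end 1870 rect c [ 526.2 -175.7] size [29. 73.] long-axis deg 90.9 mean [ 525.1 -176.4] z 0.015
[ 0.51177644 -0.21232026  0.00818322] [ 0.54125801 -0.1390005   0.03004558]
stone 50819 rect c [ 545.  -180.1] size [95. 98.] long-axis deg 51.1 mean [ 541.7 -176.9] z 0.2771
```

```bash
python3 plan.py .595 -.176 .08 91.5 .595 -.176 .040 91.5
```

```text
t 5.15 pos [ 0.5664 -0.1763  0.1996] yaw 91.6 tilt [ 0.     0.001 -1.   ] w 0.04 F [ 0.9 -0.4 -2.7] 40.0
[ 0.001 -0.     0.002] [-0.0382 -0.0008  0.1594] mm 123 deg 0
[0. 0. 0.] [0.     0.     0.0533] mm 40 deg 0
```

```bash
python3 -m inch '[[0,0,0,-0.015,0,0.02,-1],[0,0,0,-0.03,0,0.06,-1],[0,0,0,-0.038,0,0.1,-1],[0,0,0,-0.038,0,0.14,-1],[0,0,0,-0.038,0,0.16,-1]]'
python3 -m inch '[[0,0,0,0,0,0.01,-1],[0,0,0,0,0,0.02,-1],[0,0,0,0,0,0.03,-1],[0,0,0,0,0,0.04,-1],[0,0,0,0,0,0.044,-1]]'
python3 -m inch '[[0,0,0,0,0,0,-1],[0,0,0,0,0,0,-1]]'
python3 plan.py .595 -.176 .0385 91.5
```

```text
time: 5.65
ee_pos: [0.5936, -0.1755, 0.077]
eef_rot: [-0.002, -0.014, 1.0, 0.001]
force: [-0.5, 0.5, -3.0]
width: 0.0398
grip_force: 40.0
time: 6.15
ee_pos: [0.5946, -0.1771, 0.0464]
eef_rot: [0.0, -0.013, 1.0, 0.0]
force: [0.4, 0.3, -2.1]
width: 0.0399
grip_force: 40.0
time: 6.35
ee_pos: [0.5948, -0.1773, 0.047]
eef_rot: [0.0, -0.013, 1.0, -0.0]
force: [-0.6, -0.9, -2.1]
width: 0.0398
grip_force: 40.0
t 6.35 pos [ 0.5948 -0.1773  0.047 ] yaw 91.5 tilt [-0. -0. -1.] w 0.0398 F [-0.6 -0.9 -2.1] 40.0
[-0.     0.001 -0.001] [-0.0002  0.0018  0.0113] mm 9 deg 0
```

```bash
python3 -m inch '[[0,0,0,0,0.0015,0.004,-1],[0,0,0,0,0.0015,0.008,-1],[0,0,0,0,0.0015,0.01,-1],[0,0,0,0,0.0015,0.0105,-1],[0,0,0,0,0.0015,0.0105,-1]]'
python3 -m inch '[[0,0,0,0,0,0.0007,-1],[0,0,0,0,0,0.0007,-1]]'
python3 -m inch '[[0,0,0,0,0,0.0007,-1],[0,0,0,0,0,0.0007,-1]]'
```

```text
time: 6.85
ee_pos: [0.5946, -0.1761, 0.0387]
eef_rot: [-0.0, -0.013, 1.0, 0.0]
force: [-0.3, 0.2, -2.7]
width: 0.0397
grip_force: 40.0
time: 7.05
ee_pos: [0.5946, -0.1761, 0.0382]
eef_rot: [0.0, -0.013, 1.0, 0.0]
force: [-0.1, 0.4, -2.3]
width: 0.0395
grip_force: 40.0
time: 7.25
ee_pos: [0.5947, -0.1761, 0.0381]
eef_rot: [0.0, -0.013, 1.0, 0.0]
force: [-1.7, 0.3, 2.9]
width: 0.04
grip_force: 40.0
```

Contact has been felt: the vertical force went from −2.3 to +2.9 N. I'll release, retreat and look.

```bash
python3 -m inch '[[0,0,0,0,0,0,0],[0,0,0,0,0,0,0.5],[0,0,0,0,0,0,1],[0,0,0,0,0,0,1],[0,0,0,0,0,0,1]]'
python3 -m inch '[[0,0,0,0,0,0,1],[0,0,0,0,0,-0.03,1],[0,0,0,0,0,-0.09,1],[0,0,0,0,0,-0.15,1],[0,0,0,0,0,-0.21,1]]'
python3 -m inch '[[0,0,0,0.04,0.03,0,1],[0,0,0,0.08,0.09,0,1],[0,0,0,0.08,0.15,0,1],[0,0,0,0.08,0.18,0,1],[0,0,0,0.08,0.19,0,1]]'
python3 - <<'E'
from m import *
c=optics.camera("top");cv2.imwrite("pics/top1.png",cv2.resize(c["frame"][160:275,120:390,::-1],None,fx=2.9,fy=2.9));P=cloud(c);z=P[...,2]
near=(abs(P[...,0]-.593)<.1)&(abs(P[...,1]+.177)<.035);f=c["frame"].astype(int)
fit(P,near&(f[...,1]>f[...,0]+12)&(z>.028)&(z<.045),"green")
E
python3 plan.py .52 .18 .2 89 .4635 .364 .17 88.8
```

```text
time: 7.75
ee_pos: [0.5946, -0.1761, 0.0377]
eef_rot: [0.0, -0.013, 1.0, -0.0]
force: [-0.3, -0.3, 0.8]
width: 0.0721
grip_force: 0.0
time: 8.25
ee_pos: [0.5943, -0.1761, 0.1968]
eef_rot: [-0.0, -0.013, 1.0, -0.0]
force: [1.2, -0.3, -0.3]
width: 0.0879
grip_force: 0.0
time: 8.75
ee_pos: [0.5308, -0.0319, 0.1955]
eef_rot: [0.0, -0.015, 1.0, 0.001]
force: [0.5, -0.8, 1.1]
width: 0.0878
grip_force: 0.0
green 320 rect c [ 595.1 -173.2] size [ 40. 104.] long-axis deg 1.0 mean [ 594.6 -172.9] z 0.0346
t 8.80 pos [ 0.531  -0.0326  0.1954] yaw 91.7 tilt [-0.     0.001 -1.   ] w 0.0879 F [-0.3  0.5  0.5] 0.0
[0.001 0.001 0.06 ] [ 0.0064  0.2838 -0.0059] mm 213 deg 3
[0.    0.    0.004] [0.0796 0.244  0.04  ] mm 195 deg 0
```

View pics/top1.png

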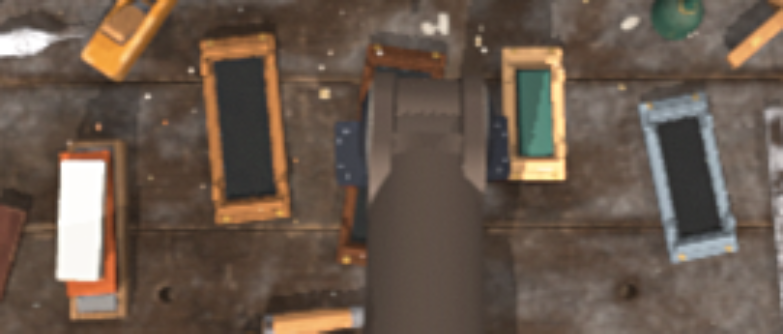

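The green stone lies in holder S at crop pixel (534,112), well inside the cleats. The white stone is now fully exposed at (80,220). I'll go there next.

```bash
python3 -m inch '[[0,0,0.01,0.001,0.05,0,1],[0,0,0.03,0.003,0.11,-0.003,1],[0,0,0.05,0.005,0.17,-0.006,1],[0,0,0.06,0.006,0.23,-0.006,1],[0,0,0.06,0.006,0.284,-0.006,1]]'
python3 -m inch '[[0,0,0.004,0.018,0.055,0.01,1],[0,0,0.004,0.038,0.115,0.02,1],[0,0,0.004,0.058,0.175,0.03,1],[0,0,0.004,0.072,0.22,0.04,1],[0,0,0.004,0.08,0.244,0.04,1]]'
python3 -m inch '[[0,0,0,0,0,0,1],[0,0,0,0,0,0,1]]'
cat > st.py <<'E'
import sys;from m import *
from scipy.spatial.transform import Rotation as R
s=arm.read_state();c=optics.camera("wrist");cv2.imwrite(sys.argv[1],c["frame"][...,::-1])
q=s["eef_rot"];T=np.eye(4);T[:3,:3]=R.from_quat([q[1],q[2],q[3],q[0]]).as_matrix();T[:3,3]=s["ee_pos"];P=cloud(c,T@c["hand_eye"]);z=P[...,2]
near=(abs(P[...,0]-.46)<.15)&(abs(P[...,1]-.366)<.06)
for n,a,b in(("white",.083,.1),("orange",.056,.075),("oil",.024,.045)):
    m=near&(z>a)&(z<b)
    if m.sum()>20: fit(P,m,n)
E
python3 st.py pics/w4.png; python3 plan.py .464 .365 .086 88.8
```

```text
time: 9.3
ee_pos: [0.5216, 0.1779, 0.1998]
eef_rot: [0.0, 0.012, 1.0, -0.0]
force: [-0.3, -0.4, 0.4]
width: 0.0881
grip_force: 0.0
time: 9.8
ee_pos: [0.4641, 0.3637, 0.1683]
eef_rot: [-0.001, 0.011, 1.0, -0.0]
force: [0.8, -0.4, -0.2]
width: 0.0878
grip_force: 0.0
time: 10.0
ee_pos: [0.4662, 0.3601, 0.1694]
eef_rot: [0.0, 0.013, 1.0, -0.001]
force: [0.2, -0.8, 0.0]
width: 0.0877
grip_force: 0.0
white 10750 rect c [464.6 365.8] size [ 48. 138.] long-axis deg 178.9 mean [458.  365.9] z 0.0922
orange 3163 rect c [461.2 365.2] size [ 62. 170.] long-axis deg 4.1 mean [411.4 354.8] z 0.0643
oil 3040 rect c [453.8 360.9] size [ 66. 214.] long-axis deg 2.3 mean [376.1 355. ] z 0.033
t 10.05 pos [0.4664 0.3595 0.1696] yaw 88.4 tilt [-0.001 -0.001 -1.   ] w 0.0878 F [ 0.1 -0.4  0.2] 0.0
[-0.002  0.001 -0.008] [0.0035 0.0073 0.1115] mm 84 deg 0
```

```bash
python3 -m inch '[[0,0,-0.008,0.0025,0.008,0.03,1],[0,0,-0.008,0.0025,0.008,0.06,1],[0,0,-0.008,0.0025,0.008,0.085,1],[0,0,-0.008,0.0025,0.008,0.103,1],[0,0,-0.008,0.0025,0.008,0.111,1]]'
python3 -m inch '[[0,0,0,0,0,0,1],[0,0,0,0,0,0,1]]'; python3 plan.py .4645 .3655 .086 88.8
```

```text
time: 10.55
ee_pos: [0.4638, 0.366, 0.0854]
eef_rot: [-0.0, 0.01, 1.0, -0.001]
force: [0.2, -0.0, -0.5]
width: 0.088
grip_force: 0.0
time: 10.75
ee_pos: [0.4638, 0.3678, 0.0872]
eef_rot: [0.0, 0.009, 1.0, 0.0]
force: [-0.5, 0.5, -0.5]
width: 0.0877
grip_force: 0.0
t 10.75 pos [0.4638 0.3678 0.0872] yaw 88.9 tilt [-0.001  0.001 -1.   ] w 0.0877 F [-0.5  0.5 -0.5] 0.0
[0.001 0.001 0.003] [-0.001  -0.0031  0.0016] mm 3 deg 0
```

```bash
python3 -m inch '[[0,0,0,0,-0.003,0.001,1],[0,0,0,0,-0.003,0.001,1],[0,0,0,0,-0.003,0.001,-1],[0,0,0,0,-0.003,0.001,-1],[0,0,0,0,-0.003,0.001,-1]]' 45
python3 -m inch '[[0,0,0,0,0,0,-1],[0,0,0,0,0,0,-1],[0,0,0,0,0,0,-1],[0,0,0,0,0,0,-1]]'
python3 plan.py .464 .3655 .2 88.8 .49 .18 .2 92 .51 0 .2 96 .52 -.18 .2 100.4 .5 -.366 .15 100.4
```

```text
time: 11.25
ee_pos: [0.4631, 0.3658, 0.0859]
eef_rot: [0.0, 0.009, 1.0, 0.0]
force: [-0.1, -0.4, 0.8]
width: 0.0672
grip_force: 0.0
time: 11.65
ee_pos: [0.4631, 0.3658, 0.0857]
eef_rot: [0.0, 0.009, 1.0, 0.0]
force: [-0.0, 0.1, -0.7]
width: 0.0491
grip_force: 45.0
t 11.65 pos [0.4631 0.3658 0.0857] yaw 89.0 tilt [-0.  0. -1.] w 0.0491 F [-0.   0.1 -0.7] 45.0
[0.    0.    0.004] [-0.0013 -0.0003 -0.1524] mm 114 deg 0
[ 0.     0.    -0.071] [-0.0398 -0.2466  0.    ] mm 187 deg 3
[ 0.     0.    -0.089] [-0.0183 -0.2408  0.    ] mm 181 deg 4
[ 0.     0.    -0.098] [ 0.0118 -0.2401  0.    ] mm 180 deg 4
[0. 0. 0.] [ 0.071  -0.2391  0.0667] mm 194 deg 0
```

```bash
python3 -m inch '[[0,0,0,0,0,-0.02,-1],[0,0,0,0,0,-0.055,-1],[0,0,0,0,0,-0.095,-1],[0,0,0,0,0,-0.13,-1],[0,0,0,0,0,-0.152,-1]]'
python3 -m inch '[[0,0,-0.01,-0.006,-0.035,0,-1],[0,0,-0.025,-0.014,-0.085,0,-1],[0,0,-0.04,-0.023,-0.14,0,-1],[0,0,-0.055,-0.032,-0.195,0,-1],[0,0,-0.071,-0.04,-0.247,0,-1]]'
python3 -m inch '[[0,0,-0.018,-0.004,-0.048,0,-1],[0,0,-0.036,-0.007,-0.096,0,-1],[0,0,-0.054,-0.011,-0.144,0,-1],[0,0,-0.072,-0.015,-0.192,0,-1],[0,0,-0.089,-0.018,-0.241,0,-1]]'
python3 -m inch '[[0,0,-0.018,0.002,-0.048,0,-1],[0,0,-0.036,0.005,-0.096,0,-1],[0,0,-0.054,0.007,-0.144,0,-1],[0,0,-0.072,0.01,-0.192,0,-1],[0,0,-0.098,0.012,-0.24,0,-1]]'
python3 -m inch '[[0,0,0,0.015,-0.048,0.015,-1],[0,0,0,0.03,-0.1,0.03,-1],[0,0,0,0.048,-0.155,0.045,-1],[0,0,0,0.062,-0.205,0.058,-1],[0,0,0,0.071,-0.239,0.067,-1]]'
python3 -m inch '[[0,0,0,0,0,0,-1],[0,0,0,0,0,0,-1],[0,0,0,0,0,0,-1]]'
python3 plan.py .511 -.366 .08 100.4 .511 -.366 .043 100.4
```

```text
time: 12.15
ee_pos: [0.4634, 0.3658, 0.2025]
eef_rot: [0.001, 0.009, 1.0, 0.001]
force: [0.9, 0.7, -4.4]
width: 0.0499
grip_force: 45.0
time: 12.65
ee_pos: [0.4894, 0.1778, 0.2004]
eef_rot: [-0.0, -0.019, 1.0, -0.0]
force: [1.1, -0.8, -3.5]
width: 0.0494
grip_force: 45.0
time: 13.15
ee_pos: [0.5097, -0.0016, 0.2004]
eef_rot: [0.0, -0.054, 0.999, 0.0]
force: [1.9, 0.8, -3.8]
width: 0.0493
grip_force: 45.0
time: 13.65
ee_pos: [0.5198, -0.1814, 0.2004]
eef_rot: [-0.0, -0.092, 0.996, 0.0]
force: [0.8, 0.1, -3.5]
width: 0.0492
grip_force: 45.0
time: 14.15
ee_pos: [0.4992, -0.3691, 0.1493]
eef_rot: [-0.001, -0.091, 0.996, -0.0]
force: [-0.3, 0.5, -4.0]
width: 0.0493
grip_force: 45.0
time: 14.45
ee_pos: [0.5014, -0.3647, 0.1498]
eef_rot: [0.0, -0.093, 0.996, 0.001]
force: [0.8, -0.2, -4.7]
width: 0.0494
grip_force: 45.0
t 14.45 pos [ 0.5014 -0.3647  0.1498] yaw 100.6 tilt [-0.001  0.001 -1.   ] w 0.0494 F [ 0.8 -0.2 -4.7] 45.0
[0.001 0.001 0.006] [-0.0122 -0.0042  0.0931] mm 70 deg 0
[0. 0. 0.] [0.     0.     0.0493] mm 37 deg 0
```

```bash
python3 -m inch '[[0,0,0,-0.006,-0.002,0.02,-1],[0,0,0,-0.012,-0.004,0.045,-1],[0,0,0,-0.012,-0.004,0.07,-1],[0,0,0,-0.012,-0.004,0.088,-1],[0,0,0,-0.012,-0.004,0.093,-1]]'
python3 -m inch '[[0,0,0,0,0,0.01,-1],[0,0,0,0,0,0.02,-1],[0,0,0,0,0,0.03,-1],[0,0,0,0,0,0.04,-1],[0,0,0,0,0,0.044,-1]]'
python3 -m inch '[[0,0,0,0,0,0,-1],[0,0,0,0,0,0,-1],[0,0,0,0,0,0,-1]]'
python3 plan.py .511 -.366 .0375 100.4
```

```text
time: 14.95
ee_pos: [0.5098, -0.3659, 0.0775]
eef_rot: [-0.001, -0.093, 0.996, 0.001]
force: [0.2, -0.1, -4.2]
width: 0.0492
grip_force: 45.0
time: 15.45
ee_pos: [0.51, -0.3672, 0.0459]
eef_rot: [-0.0, -0.092, 0.996, 0.0]
force: [0.1, -0.4, -4.3]
width: 0.0495
grip_force: 45.0
time: 15.75
ee_pos: [0.5105, -0.3676, 0.0471]
eef_rot: [0.0, -0.092, 0.996, -0.0]
force: [-0.5, -0.3, -4.2]
width: 0.0493
grip_force: 45.0
t 15.75 pos [ 0.5105 -0.3676  0.0471] yaw 100.6 tilt [-0. -0. -1.] w 0.0493 F [-0.5 -0.3 -4.2] 45.0
[-0.001  0.001  0.004] [-0.001   0.002   0.0128] mm 10 deg 0
```

```bash
python3 -m inch '[[0,0,0,0,0.002,0.004,-1],[0,0,0,0,0.002,0.008,-1],[0,0,0,0,0.002,0.0105,-1],[0,0,0,0,0.002,0.0115,-1],[0,0,0,0,0.002,0.0115,-1]]'
python3 -m inch '[[0,0,0,0,0,0.0007,-1],[0,0,0,0,0,0.0007,-1]]'
python3 -m inch '[[0,0,0,0,0,0.0007,-1],[0,0,0,0,0,0.0007,-1]]'
```

```text
time: 16.25
ee_pos: [0.51, -0.3659, 0.0379]
eef_rot: [-0.0, -0.092, 0.996, 0.0]
force: [-0.5, 0.3, -3.5]
width: 0.0491
grip_force: 45.0
time: 16.45
ee_pos: [0.5101, -0.366, 0.0376]
eef_rot: [0.0, -0.092, 0.996, -0.0]
force: [0.0, 1.0, -3.0]
width: 0.0491
grip_force: 45.0
time: 16.65
ee_pos: [0.5101, -0.366, 0.0375]
eef_rot: [0.0, -0.092, 0.996, -0.0]
force: [-2.3, 1.7, 2.4]
width: 0.0494
grip_force: 45.0
```

Contact again. I'll release, rise, and return toward the stack.

```bash
python3 -m inch '[[0,0,0,0,0,0,0],[0,0,0,0,0,0,0.5],[0,0,0,0,0,0,1],[0,0,0,0,0,0,1],[0,0,0,0,0,0,1]]'
python3 -m inch '[[0,0,0,0,0,0,1],[0,0,0,0,0,-0.03,1],[0,0,0,0,0,-0.09,1],[0,0,0,0,0,-0.15,1],[0,0,0,0,0,-0.21,1]]'
python3 plan.py .51 -.17 .2 98 .51 .03 .2 96 .5 .22 .17 95 .462 .365 .14 94.3
```

```text
time: 17.15
ee_pos: [0.5102, -0.366, 0.037]
eef_rot: [0.0, -0.092, 0.996, -0.0]
force: [-0.1, -0.3, -0.6]
width: 0.0779
grip_force: 0.0
time: 17.65
ee_pos: [0.5097, -0.3658, 0.1961]
eef_rot: [-0.0, -0.092, 0.996, 0.0]
force: [-0.2, 0.1, 0.3]
width: 0.0876
grip_force: 0.0
t 17.65 pos [ 0.5097 -0.3658  0.1961] yaw 100.6 tilt [ 0.  0. -1.] w 0.0876 F [-0.2  0.1  0.3] 0.0
[ 0.    -0.     0.057] [-0.0482  0.2566 -0.0052] mm 196 deg 3
[0.    0.    0.044] [-0.0371  0.2641  0.    ] mm 200 deg 2
[0.    0.    0.022] [-0.0132  0.2533  0.04  ] mm 193 deg 1
[0.    0.    0.016] [0.0336 0.197  0.04  ] mm 153 deg 1
```

```bash
python3 -m inch '[[0,0,0.01,-0.009,0.045,0,1],[0,0,0.03,-0.02,0.105,0,1],[0,0,0.05,-0.031,0.165,0,1],[0,0,0.057,-0.04,0.215,-0.005,1],[0,0,0.057,-0.048,0.257,-0.005,1]]'
python3 -m inch '[[0,0,0.01,-0.007,0.05,0,1],[0,0,0.02,-0.015,0.105,0,1],[0,0,0.03,-0.022,0.16,0,1],[0,0,0.044,-0.03,0.21,0,1],[0,0,0.044,-0.037,0.264,0,1]]'
python3 -m inch '[[0,0,0.01,-0.003,0.05,0.005,1],[0,0,0.022,-0.005,0.1,0.015,1],[0,0,0.022,-0.008,0.15,0.025,1],[0,0,0.022,-0.011,0.2,0.035,1],[0,0,0.022,-0.013,0.253,0.04,1]]'
python3 -m inch '[[0,0,0.01,0.008,0.05,0.01,1],[0,0,0.016,0.017,0.1,0.02,1],[0,0,0.016,0.025,0.15,0.03,1],[0,0,0.016,0.031,0.185,0.04,1],[0,0,0.016,0.034,0.197,0.04,1]]'
python3 -m inch '[[0,0,0,0,0,0,1],[0,0,0,0,0,0,1],[0,0,0,0,0,0,1]]'
python3 st.py pics/w5.png; python3 plan.py .4615 .365 .058 94.3
python3 - <<'E'
from m import *
c=optics.camera("top");np.savez("top2.npz",**c);P=cloud(c);z=P[...,2];f=c["frame"].astype(int)
near=(abs(P[...,0]-.512)<.09)&(abs(P[...,1]+.367)<.05);fit(P,near&(z>.036)&(z<.055)&(f.min(-1)>120),"white")
near=(abs(P[...,0]-.46)<.15)&(abs(P[...,1]-.366)<.06);fit(P,near&(z>.055)&(z<.075),"orange")
E
```

```text
time: 18.15
ee_pos: [0.5101, -0.1674, 0.1988]
eef_rot: [0.0, -0.07, 0.998, 0.0]
force: [0.2, -0.3, 0.2]
width: 0.0878
grip_force: 0.0
time: 18.65
ee_pos: [0.5099, 0.0314, 0.1986]
eef_rot: [0.0, -0.052, 0.999, -0.0]
force: [0.1, 0.3, -0.6]
width: 0.088
grip_force: 0.0
time: 19.15
ee_pos: [0.4994, 0.2209, 0.1678]
eef_rot: [-0.0, -0.044, 0.999, -0.0]
force: [1.1, -0.5, -0.6]
width: 0.0877
grip_force: 0.0
time: 19.65
ee_pos: [0.4593, 0.3677, 0.1372]
eef_rot: [-0.001, -0.04, 0.999, 0.0]
force: [-0.3, -0.5, 0.6]
width: 0.0878
grip_force: 0.0
time: 19.95
ee_pos: [0.4626, 0.3629, 0.1389]
eef_rot: [0.0, -0.036, 0.999, -0.0]
force: [-0.2, -0.4, 0.4]
width: 0.0877
grip_force: 0.0
orange 16133 rect c [460.5 363.2] size [ 58. 167.] long-axis deg 4.2 mean [451.2 362.5] z 0.0643
oil 3870 rect c [454.3 360.9] size [ 65. 215.] long-axis deg 2.0 mean [378.4 354.2] z 0.0331
t 20.00 pos [0.4625 0.363  0.1388] yaw 94.2 tilt [-0.001 -0.    -1.   ] w 0.0882 F [-0.2  0.1 -0. ] 0.0
[-0.     0.001 -0.003] [0.0012 0.0027 0.1078] mm 81 deg 0
white 535 rect c [ 513.2 -361.8] size [ 50. 138.] long-axis deg 11.7 mean [ 513.  -361.2] z 0.0431
orange 490 rect c [463.7 365.9] size [ 60. 170.] long-axis deg 4.6 mean [460.3 365.2] z 0.0633
```

View pics/w5.png

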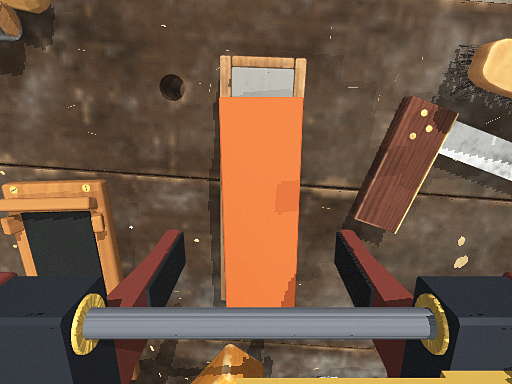

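The orange stone is fully exposed at (260,200) and the fingers straddle it. I'll grasp it.

```bash
python3 -m inch '[[0,0,0,0.0012,0.001,0.03,1],[0,0,0,0.0012,0.001,0.06,1],[0,0,0,0.0012,0.001,0.085,1],[0,0,0,0.0012,0.001,0.1,1],[0,0,0,0.0012,0.001,0.1065,1]]'
python3 -m inch '[[0,0,0,0,0,0,1],[0,0,0,0,0,0,1]]'; python3 plan.py .461 .3635 .0585 94.2
```

```text
time: 20.55
ee_pos: [0.4604, 0.3646, 0.0576]
eef_rot: [-0.0, -0.037, 0.999, -0.0]
force: [0.4, -1.2, 0.6]
width: 0.0877
grip_force: 0.0
time: 20.75
ee_pos: [0.4609, 0.3656, 0.0592]
eef_rot: [0.0, -0.038, 0.999, 0.0]
force: [-0.2, -0.3, 0.3]
width: 0.0878
grip_force: 0.0
t 20.75 pos [0.4609 0.3656 0.0592] yaw 94.3 tilt [-0.001  0.001 -1.   ] w 0.0878 F [-0.2 -0.3  0.3] 0.0
[0.001 0.001 0.002] [ 0.0001 -0.0029  0.0009] mm 2 deg 0
```

```bash
python3 -m inch '[[0,0,0,0,-0.002,0.001,1],[0,0,0,0,-0.002,0.001,1],[0,0,0,0,-0.002,0.001,-1],[0,0,0,0,-0.002,0.001,-1],[0,0,0,0,-0.002,0.001,-1]]' 50
python3 -m inch '[[0,0,0,0,0,0,-1],[0,0,0,0,0,0,-1],[0,0,0,0,0,0,-1]]'
python3 -m inch '[[0,0,0,0,0,-0.02,-1],[0,0,0,0,0,-0.055,-1],[0,0,0,0,0,-0.1,-1],[0,0,0,0,0,-0.15,-1],[0,0,0,0,0,-0.19,-1]]'
python3 -m inch '[[0,0,0,-0.03,-0.01,0,-1],[0,0,0,-0.08,-0.03,0,-1],[0,0,0,-0.12,-0.04,0,-1],[0,0,0,-0.13,-0.04,0,-1],[0,0,0,-0.13,-0.04,0,-1]]'
python3 -m inch '[[0,0,0,0,0,0,-1],[0,0,0,0,0,0,-1]]'
python3 wr.py pics/w6.png .577 .181;python3 plan.py
```

```text
time: 21.25
ee_pos: [0.4605, 0.3641, 0.0578]
eef_rot: [0.0, -0.038, 0.999, 0.0]
force: [0.2, 0.0, -0.0]
width: 0.0674
grip_force: 0.0
time: 21.55
ee_pos: [0.4605, 0.3639, 0.0577]
eef_rot: [-0.0, -0.038, 0.999, -0.0]
force: [0.1, -0.4, 1.2]
width: 0.0577
grip_force: 50.0
time: 22.05
ee_pos: [0.4603, 0.3638, 0.2026]
eef_rot: [0.0, -0.038, 0.999, 0.0]
force: [1.7, 1.2, -5.7]
width: 0.0575
grip_force: 50.0
time: 22.55
ee_pos: [0.5606, 0.3405, 0.1998]
eef_rot: [-0.0, -0.037, 0.999, -0.0]
force: [-0.4, 0.6, -5.3]
width: 0.0579
grip_force: 50.0
time: 22.75
ee_pos: [0.5584, 0.3422, 0.2001]
eef_rot: [-0.001, -0.039, 0.999, 0.0]
force: [-0.9, -0.2, -5.5]
width: 0.0579
grip_force: 50.0
pad 8823 rect c [578.3 183.5] size [ 65. 176.] long-axis deg 5.7 mean [571.4 183.4] z 0.0161
cleats 2234 rect c [578.4 183.7] size [ 92. 209.] long-axis deg 5.8 mean [557.8 182.3] z 0.0267
t 22.80 pos [0.5586 0.3422 0.2003] yaw 94.4 tilt [ 0.001  0.    -1.   ] w 0.0577 F [ 0.2  0.  -5.5] 50.0
```

View pics/w6.png

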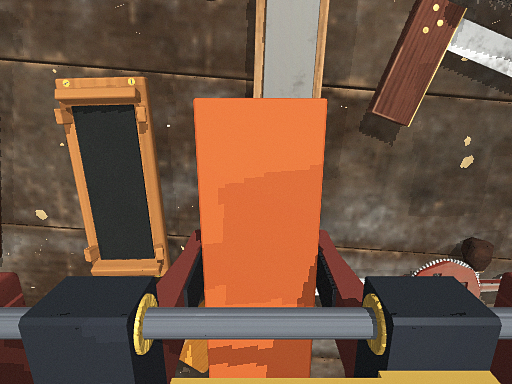

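The orange stone is held level at (260,240). Holder L is in full view at (115,180), centred at (578.3, 183.6) mm.

```bash
python3 plan.py .578 .1836 .15 95.7 .578 .1836 .075 95.7 .578 .1836 .042 95.7
```

```text
t 22.80 pos [0.5586 0.3422 0.2003] yaw 94.4 tilt [ 0.001  0.    -1.   ] w 0.0577 F [ 0.2  0.  -5.5] 50.0
[ 0.    -0.001 -0.029] [-0.0096 -0.2128  0.067 ] mm 167 deg 1
[0. 0. 0.] [0.  0.  0.1] mm 75 deg 0
[0. 0. 0.] [0.    0.    0.044] mm 33 deg 0
```

```bash
python3 -m inch '[[0,0,-0.005,-0.002,-0.04,0,-1],[0,0,-0.015,-0.005,-0.095,0.01,-1],[0,0,-0.025,-0.008,-0.15,0.03,-1],[0,0,-0.029,-0.01,-0.195,0.05,-1],[0,0,-0.029,-0.01,-0.213,0.067,-1]]'
python3 -m inch '[[0,0,0,0,0,0,-1],[0,0,0,0,0,0.02,-1],[0,0,0,0,0,0.05,-1],[0,0,0,0,0,0.08,-1],[0,0,0,0,0,0.1,-1]]'
python3 -m inch '[[0,0,0,0,0,0,-1],[0,0,0,0,0,0,-1]]'
python3 plan.py .578 .1836 .045 95.7
```

```text
time: 23.3
ee_pos: [0.5796, 0.1782, 0.1498]
eef_rot: [0.0, -0.047, 0.999, -0.001]
force: [-0.2, -0.7, -5.1]
width: 0.0581
grip_force: 50.0
time: 23.8
ee_pos: [0.5784, 0.1852, 0.0731]
eef_rot: [-0.001, -0.051, 0.999, 0.0]
force: [-0.8, -0.6, -6.4]
width: 0.0579
grip_force: 50.0
time: 24.0
ee_pos: [0.5796, 0.1838, 0.0751]
eef_rot: [0.0, -0.05, 0.999, 0.0]
force: [-0.4, 0.3, -5.0]
width: 0.0577
grip_force: 50.0
t 24.00 pos [0.5796 0.1838 0.0751] yaw 95.7 tilt [-0.  0. -1.] w 0.0577 F [-0.4  0.3 -5. ] 50.0
[ 0.001  0.    -0.   ] [ 0.0021 -0.0001  0.0401] mm 30 deg 0
```

```bash
python3 -m inch '[[0,0,0,0.001,0,0.01,-1],[0,0,0,0.002,0,0.02,-1],[0,0,0,0.002,0,0.03,-1],[0,0,0,0.002,0,0.038,-1],[0,0,0,0.002,0,0.04,-1]]'
python3 -m inch '[[0,0,0,0,0,0,-1],[0,0,0,0,0,0.004,-1],[0,0,0,0,0,0.008,-1],[0,0,0,0,0,0.009,-1],[0,0,0,0,0,0.009,-1]]'
python3 -m inch '[[0,0,0,0,0,0,-1],[0,0,0,0,0,0,-1]]'
```

```text
time: 24.5
ee_pos: [0.5775, 0.1823, 0.0439]
eef_rot: [-0.001, -0.049, 0.999, -0.0]
force: [0.1, -0.7, -5.5]
width: 0.0578
grip_force: 50.0
time: 25.0
ee_pos: [0.5779, 0.1825, 0.038]
eef_rot: [-0.0, -0.049, 0.999, -0.0]
force: [-0.4, 0.2, -5.6]
width: 0.0577
grip_force: 50.0
time: 25.2
ee_pos: [0.5781, 0.1826, 0.0383]
eef_rot: [0.0, -0.049, 0.999, 0.0]
force: [-1.0, -0.0, -5.3]
width: 0.0574
grip_force: 50.0
```

```bash
python3 -m inch '[[0,0,0,0,0,0.001,-1],[0,0,0,0,0,0.002,-1],[0,0,0,0,0,0.002,-1]]'
python3 -m inch '[[0,0,0,0,0,0.0007,-1],[0,0,0,0,0,0.0007,-1]]'
python3 -m inch '[[0,0,0,0,0,0.0007,-1],[0,0,0,0,0,0.0007,-1]]'
```

```text
time: 25.5
ee_pos: [0.578, 0.1825, 0.0365]
eef_rot: [-0.0, -0.049, 0.999, -0.0]
force: [0.4, -0.1, -5.2]
width: 0.0581
grip_force: 50.0
time: 25.7
ee_pos: [0.578, 0.1825, 0.0361]
eef_rot: [-0.0, -0.049, 0.999, -0.0]
force: [-0.6, -0.5, -5.8]
width: 0.0574
grip_force: 50.0
time: 25.9
ee_pos: [0.578, 0.1825, 0.0356]
eef_rot: [-0.0, -0.049, 0.999, 0.0]
force: [0.1, -0.4, -5.4]
width: 0.058
grip_force: 50.0
```

```bash
python3 -m inch '[[0,0,0,0,0,0.0007,-1],[0,0,0,0,0,0.0007,-1]]'
```

```text
time: 26.1
ee_pos: [0.578, 0.1825, 0.0355]
eef_rot: [0.0, -0.049, 0.999, 0.0]
force: [-2.1, -1.3, 0.5]
width: 0.0575
grip_force: 50.9
```

```bash
python3 plan.py
```

```text
t 26.10 pos [0.578  0.1825 0.0355] yaw 95.6 tilt [-0.  0. -1.] w 0.0575 F [-2.1 -1.3  0.5] 50.9
```

Contact. I'll release and rise, then head back for the oilstone.

```bash
python3 -m inch '[[0,0,0,0,0,0,0],[0,0,0,0,0,0,0.5],[0,0,0,0,0,0,1],[0,0,0,0,0,0,1],[0,0,0,0,0,0,1]]'
python3 -m inch '[[0,0,0,0,0,0,1],[0,0,0,0,0,-0.03,1],[0,0,0,0,0,-0.09,1],[0,0,0,0,0,-0.14,1],[0,0,0,0,0,-0.17,1]]'
python3 plan.py .47 .362 .16 92.2
```

```text
time: 26.6
ee_pos: [0.5783, 0.1826, 0.0352]
eef_rot: [0.0, -0.049, 0.999, 0.0]
force: [0.4, 0.3, -0.2]
width: 0.0858
grip_force: 0.0
time: 27.1
ee_pos: [0.5791, 0.1828, 0.1658]
eef_rot: [0.002, -0.049, 0.999, 0.001]
force: [-0.1, -0.1, 0.3]
width: 0.0877
grip_force: 0.0
t 27.10 pos [0.5791 0.1828 0.1658] yaw 95.6 tilt [-0.003  0.001 -1.   ] w 0.0877 F [-0.1 -0.1  0.3] 0.0
[0.001 0.004 0.076] [0.1215 0.2521 0.0076] mm 210 deg 3
```

```bash
python3 -m inch '[[0,0,0.01,0.025,0.05,0,1],[0,0,0.03,0.05,0.105,0,1],[0,0,0.06,0.08,0.165,0,1],[0,0,0.076,0.105,0.22,-0.01,1],[0,0,0.076,0.115,0.252,-0.01,1]]'
python3 -m inch '[[0,0,0,0,0,0,1],[0,0,0,0,0,0,1],[0,0,0,0,0,0,1]]'
python3 st.py pics/w7.png; python3 plan.py .456 .3615 .024 92.2
python3 - <<'E'
from m import *
c=optics.camera("top");np.savez("top3.npz",**c);P=cloud(c);z=P[...,2]
near=(abs(P[...,0]-.577)<.1)&(abs(P[...,1]-.185)<.045);fit(P,near&(z>.034)&(z<.055),"orange")
near=(abs(P[...,0]-.46)<.15)&(abs(P[...,1]-.366)<.06);fit(P,near&(z>.024)&(z<.045),"oil")
E
```

```text
time: 27.6
ee_pos: [0.4708, 0.3664, 0.171]
eef_rot: [-0.0, -0.021, 1.0, 0.001]
force: [0.4, -0.2, 0.7]
width: 0.0874
grip_force: 0.0
time: 27.9
ee_pos: [0.4746, 0.3605, 0.17]
eef_rot: [0.0, -0.018, 1.0, -0.0]
force: [0.6, -0.5, -0.5]
width: 0.088
grip_force: 0.0
oil 15922 rect c [454.4 361. ] size [ 66. 214.] long-axis deg 2.3 mean [441.9 360.4] z 0.0378
t 27.95 pos [0.4747 0.3604 0.17  ] yaw 92.1 tilt [-0.    -0.001 -1.   ] w 0.0879 F [-0.2 -1.1  1. ] 0.0
[-0.001  0.    -0.003] [0.0249 0.0026 0.1946] mm 147 deg 0
orange 774 rect c [574.9 185.4] size [ 59. 182.] long-axis deg 5.5 mean [580.7 185.5] z 0.041
oil 718 rect c [456.9 363.5] size [ 66. 214.] long-axis deg 2.5 mean [445.6 361.4] z 0.0351
```

View pics/w7.png

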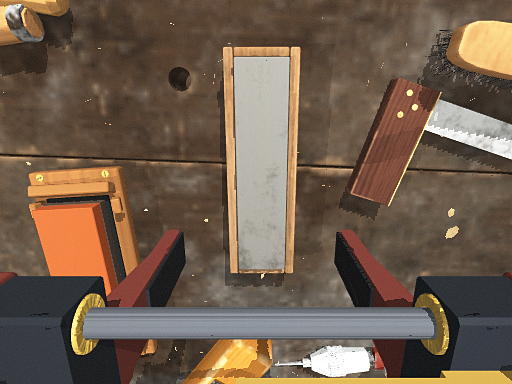

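The oilstone lies alone at (262,160). The orange stone sits in holder L at the lower left, with its top at the right height. I'll descend on the oilstone.

```bash
python3 -m inch '[[0,0,0,0.013,0.001,0.03,1],[0,0,0,0.027,0.001,0.07,1],[0,0,0,0.027,0.001,0.11,1],[0,0,0,0.027,0.001,0.14,1],[0,0,0,0.027,0.001,0.15,1]]'
python3 -m inch '[[0,0,0,0,0,0,1],[0,0,0,0,0,0,1]]'; python3 plan.py .4545 .361 .0245 92.3
```

```text
time: 28.5
ee_pos: [0.453, 0.3601, 0.0554]
eef_rot: [-0.001, -0.018, 1.0, -0.001]
force: [-0.5, -0.8, 0.0]
width: 0.0878
grip_force: 0.0
time: 28.7
ee_pos: [0.4543, 0.3621, 0.0585]
eef_rot: [0.001, -0.019, 1.0, 0.0]
force: [-0.0, -0.7, 0.6]
width: 0.0881
grip_force: 0.0
t 28.70 pos [0.4543 0.3621 0.0585] yaw 92.1 tilt [-0.001  0.001 -1.   ] w 0.0881 F [-0.  -0.7  0.6] 0.0
[ 0.001  0.001 -0.003] [-0.0001 -0.0015  0.0454] mm 34 deg 0
```

```bash
python3 -m inch '[[0,0,0,0,-0.0015,0.015,1],[0,0,0,0,-0.0015,0.03,1],[0,0,0,0,-0.0015,0.04,1],[0,0,0,0,-0.0015,0.045,1],[0,0,0,0,-0.0015,0.045,1]]'
python3 -m inch '[[0,0,0,0,0,0,1],[0,0,0,0,0,0,1],[0,0,0,0,0,0,-1],[0,0,0,0,0,0,-1],[0,0,0,0,0,0,-1]]' 55
python3 -m inch '[[0,0,0,0,0,0,-1],[0,0,0,0,0,0,-1],[0,0,0,0,0,0,-1]]'
python3 plan.py .4545 .361 .16 92.3 .48 .18 .16 87 .535 .0 .14 81.8
```

```text
time: 29.2
ee_pos: [0.453, 0.3607, 0.023]
eef_rot: [-0.001, -0.019, 1.0, -0.0]
force: [-0.4, 0.8, 0.5]
width: 0.0878
grip_force: 0.0
time: 29.7
ee_pos: [0.4535, 0.3611, 0.024]
eef_rot: [0.0, -0.019, 1.0, 0.0]
force: [-0.2, -0.9, 0.5]
width: 0.0672
grip_force: 0.0
time: 30.0
ee_pos: [0.4535, 0.3611, 0.024]
eef_rot: [0.0, -0.019, 1.0, 0.0]
force: [-0.3, -0.2, 2.1]
width: 0.066
grip_force: 55.0
t 30.00 pos [0.4535 0.3611 0.024 ] yaw 92.2 tilt [-0.  0. -1.] w 0.066 F [-0.3 -0.2  2.1] 55.0
[ 0.     0.    -0.002] [-0.0013 -0.0002 -0.1813] mm 136 deg 0
[0.    0.    0.118] [-0.0243 -0.2425  0.    ] mm 183 deg 5
[0.    0.    0.116] [-0.0858 -0.2358  0.0267] mm 189 deg 5
```

```bash
python3 -m inch '[[0,0,0,0,0,-0.02,-1],[0,0,0,0,0,-0.055,-1],[0,0,0,0,0,-0.1,-1],[0,0,0,0,0,-0.15,-1],[0,0,0,0,0,-0.181,-1]]'
python3 -m inch '[[0,0,0.02,-0.004,-0.035,0,-1],[0,0,0.04,-0.009,-0.085,0,-1],[0,0,0.065,-0.014,-0.14,0,-1],[0,0,0.09,-0.019,-0.195,0,-1],[0,0,0.118,-0.024,-0.2425,0,-1]]'
python3 -m inch '[[0,0,0.025,-0.019,-0.05,0.005,-1],[0,0,0.055,-0.04,-0.11,0.012,-1],[0,0,0.085,-0.06,-0.165,0.018,-1],[0,0,0.116,-0.078,-0.215,0.025,-1],[0,0,0.116,-0.086,-0.236,0.027,-1]]'
python3 -m inch '[[0,0,0,0,0,0,-1],[0,0,0,0,0,0,-1],[0,0,0,0,0,0,-1]]'
python3 plan.py .540 .0013 .08 81.7 .540 .0013 .05 81.7
```

```text
time: 30.5
ee_pos: [0.4535, 0.3608, 0.1623]
eef_rot: [0.0, -0.019, 1.0, 0.0]
force: [-0.2, 0.9, -7.4]
width: 0.0658
grip_force: 55.0
time: 31.0
ee_pos: [0.4775, 0.1771, 0.1597]
eef_rot: [-0.001, 0.028, 1.0, -0.001]
force: [1.0, 0.6, -7.3]
width: 0.0659
grip_force: 55.0
time: 31.5
ee_pos: [0.5326, -0.0054, 0.1391]
eef_rot: [-0.001, 0.076, 0.997, -0.001]
force: [0.3, 0.7, -6.9]
width: 0.0658
grip_force: 55.0
time: 31.8
ee_pos: [0.5326, 0.001, 0.1393]
eef_rot: [-0.0, 0.072, 0.997, 0.0]
force: [-0.1, -0.0, -7.1]
width: 0.0659
grip_force: 55.0
t 31.80 pos [0.5326 0.001  0.1393] yaw 81.8 tilt [ 0.001  0.001 -1.   ] w 0.0659 F [-0.1 -0.  -7.1] 55.0
[ 0.001 -0.001  0.001] [-0.0098  0.0017  0.0791] mm 60 deg 0
[0. 0. 0.] [0.   0.   0.04] mm 30 deg 0
```

```bash
python3 -m inch '[[0,0,0,-0.005,0.001,0.015,-1],[0,0,0,-0.01,0.001,0.035,-1],[0,0,0,-0.01,0.001,0.055,-1],[0,0,0,-0.01,0.001,0.072,-1],[0,0,0,-0.01,0.001,0.079,-1]]'
python3 -m inch '[[0,0,0,0,0,0.01,-1],[0,0,0,0,0,0.02,-1],[0,0,0,0,0,0.03,-1],[0,0,0,0,0,0.038,-1],[0,0,0,0,0,0.04,-1]]'
python3 -m inch '[[0,0,0,0,0,0,-1],[0,0,0,0,0,0,-1]]'
python3 plan.py .540 .0013 .04 81.7
```

```text
time: 32.3
ee_pos: [0.5396, -0.0004, 0.0778]
eef_rot: [-0.002, 0.072, 0.997, -0.0]
force: [-1.3, 0.3, -7.8]
width: 0.0656
grip_force: 55.0
time: 32.8
ee_pos: [0.5404, -0.0006, 0.0494]
eef_rot: [-0.0, 0.073, 0.997, -0.0]
force: [-0.7, -0.1, -6.3]
width: 0.0659
grip_force: 55.0
time: 33.0
ee_pos: [0.541, -0.0006, 0.0504]
eef_rot: [0.0, 0.073, 0.997, 0.0]
force: [-0.5, -0.3, -7.4]
width: 0.0655
grip_force: 55.0
t 33.00 pos [ 0.541  -0.0006  0.0504] yaw 81.7 tilt [-0.  0. -1.] w 0.0655 F [-0.5 -0.3 -7.4] 55.0
[ 0.     0.001 -0.001] [0.0017 0.0024 0.0138] mm 11 deg 0
```

```bash
python3 -m inch '[[0,0,0,0.0007,0.0024,0.004,-1],[0,0,0,0.0007,0.0024,0.008,-1],[0,0,0,0.0007,0.0024,0.011,-1],[0,0,0,0.0007,0.0024,0.013,-1],[0,0,0,0.0007,0.0024,0.013,-1]]'
python3 -m inch '[[0,0,0,0,0,0.0007,-1],[0,0,0,0,0,0.0007,-1]]'
python3 -m inch '[[0,0,0,0,0,0.0007,-1],[0,0,0,0,0,0.0007,-1]]'
```

```text
time: 33.5
ee_pos: [0.5405, 0.0012, 0.0402]
eef_rot: [-0.0, 0.073, 0.997, -0.0]
force: [0.6, -0.3, -7.1]
width: 0.0659
grip_force: 55.0
time: 33.7
ee_pos: [0.5406, 0.0012, 0.04]
eef_rot: [0.0, 0.073, 0.997, 0.0]
force: [-0.9, 0.2, -4.3]
width: 0.0654
grip_force: 55.0
time: 33.9
ee_pos: [0.5405, 0.0011, 0.04]
eef_rot: [0.0, 0.073, 0.997, 0.0]
force: [-4.8, 0.2, 3.9]
width: 0.0656
grip_force: 55.0
```

Contact. I'll release, rise, move clear and check all four.

```bash
python3 -m inch '[[0,0,0,0,0,0,0.6],[0,0,0,0,0,0,0.8],[0,0,0,0,0,0,1],[0,0,0,0,0,0,1],[0,0,0,0,0,0,1]]'
python3 -m inch '[[0,0,0,0,0,-0.01,1],[0,0,0,0,0,-0.05,1],[0,0,0,0,0,-0.11,1],[0,0,0,0,0,-0.17,1],[0,0,0,0,0,-0.23,1]]'
python3 -m inch '[[0,0,0,0.05,0.05,-0.02,1],[0,0,0,0.1,0.1,-0.05,1],[0,0,0,0.15,0.15,-0.08,1],[0,0,0,0.17,0.2,-0.1,1],[0,0,0,0.17,0.24,-0.1,1]]'
python3 -m inch '[[0,0,0,0,0.05,0,1],[0,0,0,0,0.11,0,1],[0,0,0,0,0.17,0,1],[0,0,0,0,0.22,0,1],[0,0,0,0,0.23,0,1]]'
python3 -m inch '[[0,0,0,0,0,0,1],[0,0,0,0,0,0,1],[0,0,0,0,0,0,1]]'
cat > fin.py <<'E'
from m import *
c=optics.camera("top");P=cloud(c);z=P[...,2]
cv2.imwrite("pics/top9.png",cv2.resize(c["frame"][150:275,120:390,::-1],None,fx=2.9,fy=2.9,interpolation=cv2.INTER_CUBIC))
for n,x,y,th,L,W,h in(("oil",.5405,.0013,171.7,.275,.1,.048),("orange",.578,.1836,5.7,.23,.092,.042),("white",.5125,-.366,10.4,.2,.084,.044),("green",.594,-.176,1.5,.165,.074,.036)):
    d=P[...,:2]-[x,y];t=np.radians(th);a=d@[np.cos(t),np.sin(t)];b=d@[-np.sin(t),np.cos(t)]
    i=(abs(a)<L/2+.02)&(abs(b)<W/2+.02)
    k=i&(abs(a)<L/2-.035)
    fit(P,k&(z>h-.0065)&(z<h+.01)&(abs(b)<W/2-.008),n);fit(P,i&(z>.0075)&(z<.06),n+" board")
    s=k&(z>h-.005)&(abs(b)<.015);A=np.c_[a[s],b[s],np.ones(s.sum())];co=np.linalg.lstsq(A,z[s],rcond=None)[0];print("  plane slopes",co.round(3))
c=optics.camera("side");cv2.imwrite("pics/side9.png",c["frame"][...,::-1])
E
python3 fin.py; python3 plan.py
```

```text
time: 34.4
ee_pos: [0.5407, 0.0012, 0.0393]
eef_rot: [0.0, 0.073, 0.997, 0.0]
force: [0.8, 0.2, -0.7]
width: 0.0877
grip_force: 0.0
time: 34.9
ee_pos: [0.5402, 0.0011, 0.2141]
eef_rot: [0.0, 0.073, 0.997, -0.0]
force: [0.3, 0.3, 0.1]
width: 0.0879
grip_force: 0.0
time: 35.4
ee_pos: [0.4389, 0.1997, 0.29]
eef_rot: [0.002, 0.072, 0.997, 0.001]
force: [0.8, 0.6, -0.0]
width: 0.0878
grip_force: 0.0
time: 35.9
ee_pos: [0.4641, 0.3731, 0.2865]
eef_rot: [-0.0, 0.07, 0.998, 0.001]
force: [-0.2, -0.5, -0.0]
width: 0.0875
grip_force: 0.0
time: 36.2
ee_pos: [0.4658, 0.3666, 0.2872]
eef_rot: [0.0, 0.074, 0.997, -0.0]
force: [-0.2, 0.2, 0.8]
width: 0.0879
grip_force: 0.0
oil 981 rect c [540.9   4.4] size [ 66. 205.] long-axis deg 171.7 mean [540.5   4.4] z 0.0512
oil board 2063 rect c [545.   -1.2] size [130. 290.] long-axis deg 175.1 mean [540.    5.1] z 0.0436
  plane slopes [-0.006  0.013  0.053]
orange 700 rect c [577.8 185.4] size [ 59. 160.] long-axis deg 5.6 mean [576.8 185.2] z 0.0411
orange board 1582 rect c [588.2 185.3] size [123. 246.] long-axis deg 179.8 mean [577.8 184.6] z 0.0336
  plane slopes [-0.    -0.013  0.042]
white 481 rect c [ 511.9 -361.8] size [ 49. 129.] long-axis deg 10.9 mean [ 511.  -361.8] z 0.0433
white board 1293 rect c [ 507.6 -367.8] size [122. 219.] long-axis deg 7.9 mean [ 514.5 -358.1] z 0.0265
  plane slopes [-0.001  0.032  0.044]
green 281 rect c [ 593.3 -172.5] size [40. 94.] long-axis deg 1.4 mean [ 593.3 -172.4] z 0.0348
green board 907 rect c [ 588.7 -167.2] size [ 86. 189.] long-axis deg 177.2 mean [ 594.3 -170.8] z 0.0231
  plane slopes [-0.003 -0.023  0.035]
t 36.30 pos [0.4658 0.367  0.2873] yaw 81.6 tilt [-0.001  0.    -1.   ] w 0.088 F [-0.2  0.1 -0.2] 0.0
```

View pics/top9.png

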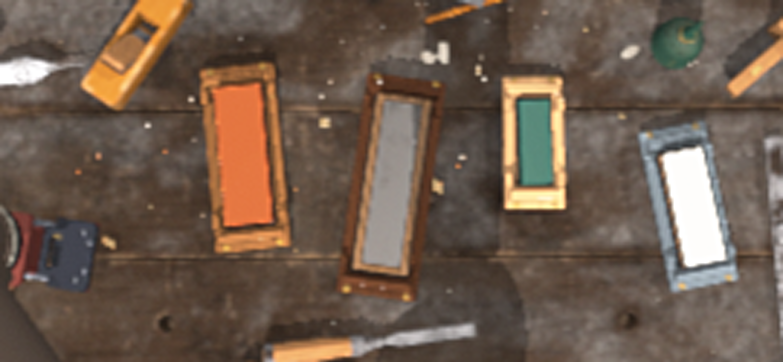

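The final top view shows every stone between its cleats: orange (244,155), oil (392,180), green (534,140), white (697,207). The plane and the oil can look unmoved. The top camera's depth is too noisy to judge tilt, so I'll take one close wrist look at white and green.

```bash
python3 -m inch '[[0,0,0,0,-0.06,0,1],[0,0,0,0,-0.12,0,1],[0,0,0,0,-0.18,0,1],[0,0,0,0,-0.25,0,1],[0,0,0,0,-0.31,0,1]]'
python3 -m inch '[[0,0,0,-0.01,-0.06,0,1],[0,0,0,-0.02,-0.12,0,1],[0,0,0,-0.03,-0.18,0,1],[0,0,0,-0.04,-0.25,0,1],[0,0,0,-0.05,-0.31,0,1]]'
python3 -m inch '[[0,0,0,-0.05,-0.06,0,1],[0,0,0,-0.1,-0.12,0,1],[0,0,0,-0.15,-0.17,0,1],[0,0,0,-0.17,-0.19,0,1],[0,0,0,-0.17,-0.19,0,1]]'
python3 -m inch '[[0,0,0,0,0,0,1],[0,0,0,0,0,0,1],[0,0,0,0,0,0,1]]'
python3 - <<'E'
from m import *
from scipy.spatial.transform import Rotation as R
s=arm.read_state();c=optics.camera("wrist");cv2.imwrite("pics/w9.png",c["frame"][...,::-1])
q=s["eef_rot"];T=np.eye(4);T[:3,:3]=R.from_quat([q[1],q[2],q[3],q[0]]).as_matrix();T[:3,3]=s["ee_pos"];P=cloud(c,T@c["hand_eye"]);z=P[...,2]
print(s["ee_pos"])
for n,x,y,th,L,W,h in(("oil",.5405,.0013,171.7,.215,.05,.054),("white",.5125,-.366,10.4,.14,.05,.044),("green",.594,-.176,1.5,.105,.04,.036)):
    d=P[...,:2]-[x,y];t=np.radians(th);a=d@[np.cos(t),np.sin(t)];b=d@[-np.sin(t),np.cos(t)]
    k=(abs(a)<L/2+.008)&(abs(b)<W/2+.008)&(abs(z-h)<.005)
    if k.sum()<50: continue
    fit(P,k,n);A=np.c_[a[k],b[k],np.ones(k.sum())];print("  slopes",np.linalg.lstsq(A,z[k],rcond=None)[0].round(3))
E
```

```text
time: 36.8
ee_pos: [0.431, 0.1357, 0.2871]
eef_rot: [0.0, 0.073, 0.997, 0.0]
force: [0.5, -0.7, 0.2]
width: 0.0876
grip_force: 0.0
time: 37.3
ee_pos: [0.4343, -0.0996, 0.2874]
eef_rot: [0.001, 0.073, 0.997, 0.0]
force: [0.3, 0.9, 0.5]
width: 0.0877
grip_force: 0.0
time: 37.8
ee_pos: [0.5412, -0.2617, 0.286]
eef_rot: [-0.0, 0.075, 0.997, -0.001]
force: [1.0, -0.2, -0.6]
width: 0.088
grip_force: 0.0
time: 38.1
ee_pos: [0.5403, -0.2555, 0.2873]
eef_rot: [0.0, 0.072, 0.997, 0.0]
force: [-0.0, 0.0, 0.1]
width: 0.0877
grip_force: 0.0
[ 0.54028298 -0.25545519  0.28730293]
oil 6772 rect c [ 5.411e+02 -2.000e-01] size [ 63. 212.] long-axis deg 171.6 mean [ 5.33e+02 -3.00e-01] z 0.054
  slopes [ 0.001 -0.017  0.054]
white 4113 rect c [ 511.4 -365.6] size [ 48. 138.] long-axis deg 10.6 mean [ 508.  -365.4] z 0.0441
  slopes [-0.001 -0.007  0.044]
green 2189 rect c [ 592.4 -176.4] size [ 40. 104.] long-axis deg 1.5 mean [ 589.8 -177. ] z 0.0358
  slopes [0.001 0.007 0.036]
```

View pics/w9.png

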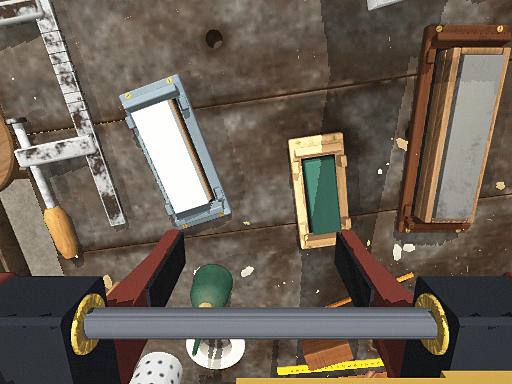

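The wrist view shows white (170,150), green (322,195) and oilstone (465,135) lying flat in their holders and centred within about 2 mm. The oil can is upright at (210,285). I'll hand in.

```bash
python3 -c "from cell import arm;print(arm.finish_job())"
```

```text
the job is handed in; nothing more can be done
None
```

All four stones were set down gently in their own holders and the job is handed in at about 38 s of the 102 s allowed; the last camera checks showed them flat and centred within about 2 mm, the plane and oil can looked unmoved, and no verdict was returned.

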